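# Fill the hand-over tray with tube stoppers and hold it in its detent

## Robot

A 7-joint arm with a two-finger parallel gripper is mounted at the origin on the work surface. World frame = base frame: x ahead of the robot, y to its left, z up, the work surface at z = 0. Lengths are in m, angles in degrees, forces in N, time in s.
With the tool pointing down it reaches from about 0.35 to 0.775 m from the base axis. Payload 3.1 kg.
Tool frame: the origin (TCP) lies on the centre line of the jaws, within the pads' length; the fingertips stand 17 mm ahead of it and the grasp point (between the pads) lies 2 mm behind it (robot.tip_reach is the distance from the TCP to the fingertips, in m); z points along the fingers, y is the line along which they close (so a half turn about z gives the same grasp; the last joint's range is limited). The gripper opens to 85 mm and grips with 20 to 120 N. Pads are 22 mm wide; open, the fingers measure 114 mm over their backs; the gripper's body (76 mm by 85 mm) begins 54 mm behind the grasp point. The pads swing forward as they close: fully open they stand 13 mm farther back than shut.
Start: joints at [71.522, 17.813, 0.802, 86.603, -0.252, 75.585, -1.558], TCP at [0.152, -0.528, 0.248] pointing down, gripper open.
Joint ranges: [-154.91, 154.91], [-16.99, 109.72], [-72.82, 74.43], [7.12, 147.25], [-82.49, 262.49], [11.32, 116.49], [-174.64, 174.64]. Speed limits (degrees/s): [159.86, 159.86, 180, 180, 180, 180, 180].

## Interface

Orientations are given as [roll, pitch, yaw] about the fixed x, y, z axes, in that order (R = Rz(yaw) Ry(pitch) Rx(roll)).
In Python, from station import robot, fingers, vision, workorder, recognise gives the robot as it stands. Calls block until the motion is done:
- robot.move_to(position, orientation): joint-space move of the TCP to a pose.
- robot.line_to(position, orientation=None, velocity=0.15, f_stop=None): straight line of the TCP; orientation=None keeps the orientation; velocity is the mean speed in m/s. With f_stop (N) it stops when the force on the tool has changed by that much, and returns True; else False.
- robot.move_j(angles): joint-space move.
- fingers.gripper_to(opening, force=None): opening from 0.0 (shut) to 1.0 (fully open); force is the grip in N (None keeps the last); returns when the fingers have stopped.
- robot.pause(seconds).
- robot.inverse_kinematics(position, orientation): joint angles nearest the present ones, or None.
- vision.grab_frame(name): name is "scene" or "top"; returns the picture (420x560x3 uint8, red, green, blue); there is no depth.
- vision.calibration(name): a dict with "mtx" (3x3 intrinsics, pixels), "extrinsics" (4x4, takes a point from world to camera coordinates). Camera axes: x right, y up, looking along -z (the intrinsics and any distortion apply to the point x, -y, -z); pixel columns grow to the right and rows downward; lengths in m; the calibration is good to about 2 mm. A picture is of the moment at which its call begins. calibration takes no time and is no camera call.
A pose or a line that the arm cannot do raises robot.PlanningError and nothing moves.
- workorder.close_job(): hands the job in; it is judged then, once.
Trained networks look in the newest picture that a camera, given by its name, has taken for a name from the list of things; names that differ only in an ending like _2 or _b are one class to them, and where a whole thing is asked for, a point or a joint stands for the part that bears it (a point fixed in the world has none). Each returns a list of dicts, best first, with "p" (0 to 1); they miss things now and then, are a little off and sometimes report something else, mostly with a low value. They report only what shows in the picture. A call takes as long as a camera call. They do not tell look-alikes from the thing itself.
- recognise(label, camera): "rect" ([centre column, centre row, width, height] in pixels, round what is visible of it).
Readings, each from a call of its own:
- robot.current_time_s(): time.
- robot.current_joint_positions(): joint angles.
- robot.current_dq(): joint speeds.
- robot.current_joint_torque(): joint torques, N m.
- robot.current_tool_pos(): TCP position.
- robot.current_eef_rot(): TCP orientation.
- robot.current_contact_force(): force on the tool from outside, world axes, zero at the start.
- robot.current_torque(): the same for the moment, N m.
- robot.current_finger_gap(): opening from 0.0 (shut) to 1.0 (fully open).
- robot.current_gripper_force(): force on a finger pad.
Only numpy, scipy, OpenCV 4.12 (cv2) and the standard library are available. Lean on these libraries where they do the work, as an engineer would, in place of code of your own. Each camera call takes 0.05 s, during which the arm holds its last target. There are 200 camera calls.

## Task

Pour all six rubber stoppers out of the white cup into the sliding tray and stand the empty cup upright back on the table. Then take the tray's upright post and slide the tray along its rail towards the clamp that carries the sprung ball, until you feel the ball click into the notch and it sits squarely in the middle of it; do not run on past it. Finish while still gripping the post, holding the tray still in the notch for the colleague who will empty it, with every stopper in the tray; leave the two bottles and the foam tube rack where they are.

Things in the scene. Friction and masses are not known exactly. Their poses are not given: they have to be found in the camera images.
- cup: white plastic cup, open top, 52 mm tall, flaring from 47 mm outside diameter at the foot to 69 mm at the rim, wall 3 mm, floor 5 mm thick; about 0.08 kg empty. Origin at the centre of its underside, z up through the mouth. Stands upright at the start, left or right, in front of the rail, with the six stoppers in it; it must be tipped some 120 degrees before they slide out.
- stopper1: dark rubber stopper (one of six alike), a plain cylinder 18 mm in diameter and 18 mm high, 10 g. Origin at the centre of its underside, z along its axis. At the start in the cup (three below, three above).
- stopper2: dark rubber stopper (one of six alike), a plain cylinder 18 mm in diameter and 18 mm high, 10 g. Origin at the centre of its underside, z along its axis. At the start in the cup (three below, three above).
- stopper3: dark rubber stopper (one of six alike), a plain cylinder 18 mm in diameter and 18 mm high, 10 g. Origin at the centre of its underside, z along its axis. At the start in the cup (three below, three above).
- stopper4: dark rubber stopper (one of six alike), a plain cylinder 18 mm in diameter and 18 mm high, 10 g. Origin at the centre of its underside, z along its axis. At the start in the cup (three below, three above).
- stopper5: dark rubber stopper (one of six alike), a plain cylinder 18 mm in diameter and 18 mm high, 10 g. Origin at the centre of its underside, z along its axis. At the start in the cup (three below, three above).
- stopper6: dark rubber stopper (one of six alike), a plain cylinder 18 mm in diameter and 18 mm high, 10 g. Origin at the centre of its underside, z along its axis. At the start in the cup (three below, three above).
- rail: fixed aluminium base plate of the slide, 12 mm thick, from -90 to +110 mm in its own x and +-210 mm in y, with two steel rods along y and end blocks 26 mm high. Origin on the table surface midway along the rods; x points away from the robot (turned up to 0.2 rad), y is the sliding direction (robot's left), z up. The clamps stand on its far (+x) edge.
- carriage: the sliding tray: aluminium plate (top 34 mm above the table) with a white open tray, 110 (x) x 120 mm (y) outside, walls 3 mm, rim 62 mm above the table. Slides along the rail's y only, 125 mm either way, starts within 20 mm of the rail's middle, rubs with about 1.5 N, about 0.5 kg. Axes parallel to the rail's; origin at table level under the tray's centre.
- tray_floor (a point): centre of the tray's inner floor, 37 mm above the table, 25 mm below the tray's rim; inside the tray measures 104 mm (x) by 114 mm (y)
- post_top (a point): centre of the top face of the tray's grip post, 84 mm above the table. The post measures 24 mm along the rail's x, 14 mm along the rail's y and stands 50 mm tall above the plate, 73 mm to the robot side of the tray's centre and 6 mm clear of the tray's wall.
- notch (a point): the notch on the tray's far side: the gap midway between two upright steel ridges (8 mm thick, 12 mm apart along the rail's y), 38 mm above the table, in line with the tray's centre and the post
- detent_clamp: dark steel clamp block, 34 x 32 x 40 mm, on the far edge of the rail with a round steel barrel and knurled end sticking out of its far side and a sprung steel ball in its near face. Fixed. It is 70 to 100 mm to the left or to the right of the rail's middle. Origin at the centre of the near lower edge of the block (12 mm above the table), axes parallel to the rail's.
- ball_tip (a point): tip of the clamp's sprung steel ball (10 mm diameter), 38 mm above the table. The tray is seated when the notch faces it (no offset in the rail's y). The first ridge resists with up to about 8 N, 12 to 6 mm before the notch; then the ball draws the tray in and keeps it centred with about 6 N either way; the second ridge resists again beyond.
- plain_clamp: dark steel clamp block of the same size, without barrel or ball, on the other half of the rail's far edge: it does nothing. Origin and axes as for the detent clamp.
- gel_bottle: green capped bottle, 60 mm diameter, 130 mm tall, stands in front of the rail on the other side from the cup. Origin at the centre of its underside. Leave alone.
- spray_bottle: white capped bottle, 56 mm diameter, 160 mm tall, off the left end of the rail. Origin at the centre of its underside. Leave alone.
- tube_rack: white foam block 140 x 180 x 50 mm holding some capped sample tubes (tops 108 mm above the table), off the right end of the rail. Origin at the centre of its underside. Leave alone.
Things that resemble listed ones, but are neither listed nor needed, are in the scene too. Several things have the shape of the cup; the one meant has the colours described above.

How it is judged (in metres and radians):
On the way, in this order (a step that is already met when the one before it is completed fails the run):
1. the cup is tipped well over, held above the tray (angle between cup's own z axis and vertical above 1 rad and height (world z) of cup above 0.06 m and contact force between the fingers and cup above 0.5 N and horizontal distance between cup and tray_floor below 0.13 m), for 0.1 s.
2. all six stoppers lie in the tray (x of stopper1 in the frame of tray_floor between -0.055 and 0.055 m and y of stopper1 in the frame of tray_floor between -0.06 and 0.06 m and z of stopper1 in the frame of tray_floor between -0.005 and 0.045 m and x of stopper2 in the frame of tray_floor between -0.055 and 0.055 m and y of stopper2 in the frame of tray_floor between -0.06 and 0.06 m and z of stopper2 in the frame of tray_floor between -0.005 and 0.045 m and x of stopper3 in the frame of tray_floor between -0.055 and 0.055 m and y of stopper3 in the frame of tray_floor between -0.06 and 0.06 m and z of stopper3 in the frame of tray_floor between -0.005 and 0.045 m and x of stopper4 in the frame of tray_floor between -0.055 and 0.055 m and y of stopper4 in the frame of tray_floor between -0.06 and 0.06 m and z of stopper4 in the frame of tray_floor between -0.005 and 0.045 m and x of stopper5 in the frame of tray_floor between -0.055 and 0.055 m and y of stopper5 in the frame of tray_floor between -0.06 and 0.06 m and z of stopper5 in the frame of tray_floor between -0.005 and 0.045 m and x of stopper6 in the frame of tray_floor between -0.055 and 0.055 m and y of stopper6 in the frame of tray_floor between -0.06 and 0.06 m and z of stopper6 in the frame of tray_floor between -0.005 and 0.045 m), for 0.2 s.
3. the empty cup stands upright on the table, let go (angle between cup's own z axis and vertical below 0.1 rad and height (world z) of cup below 0.006 m and contact force between the fingers and cup below 0.05 N and contact force between cup and rail below 0.05 N and contact force between cup and carriage below 0.05 N), for 0.2 s.
4. the tray sits in the notch, held by its post (y of notch in the frame of ball_tip between -0.004 and 0.004 m and linear speed of carriage below 0.01 m/s and contact force between the fingers and carriage above 3 N), for 0.3 s.
At the end, for the whole second after the job is handed in: all six stoppers inside the tray; the cup upright on the table (tilt under 0.1 rad, underside under 6 mm up), untouched by the fingers and not on the slide; the notch within 4 mm of the ball along the rail, the tray still (under 10 mm/s) and gripped by the fingers with more than 3 N (all of step 2 and all of step 3 and all of step 4 and linear speed of cup below 0.02 m/s); the arm keeps its last pose, push and grip.
It fails at once if the tray runs more than 10 mm past the notch ((y of ball_tip in the frame of rail above 0 m and y of notch in the frame of ball_tip above 0.01 m) or (y of ball_tip in the frame of rail below 0 m and y of notch in the frame of ball_tip below -0.01 m)).
It fails at once if the gel bottle is moved by more than 30 mm (distance of gel_bottle from where it was at the start of the episode above 0.03 m).
It fails at once if the spray bottle is moved by more than 30 mm (distance of spray_bottle from where it was at the start of the episode above 0.03 m).
It fails at once if the tube rack is moved by more than 30 mm (distance of tube_rack from where it was at the start of the episode above 0.03 m).
It also fails if it takes over 72 s, if anything falls off the work surface, if the arm or the gripper's body presses on something with over 40 N, if the wrist force passes 120 N, or if a joint passes its speed limit or range.

## Working session

There is one attempt and no reset: what is moved stays moved. The work goes in short steps, each a Python script; the robot and the scene stay as the last script left them, time stands still between calls to the robot, and variables do not carry over. Pictures are saved under pics/ and viewed, at most 10 in all, crops included, and the job is handed in when it is done.

```bash
ls; mkdir -p pics
python3 - <<'E'
from station import robot, fingers, vision, workorder, recognise
import cv2, numpy as np
for c in ("scene","top"):
    im=vision.grab_frame(c); cv2.imwrite(f"pics/{c}0.png",im[:,:,::-1])
    k=vision.calibration(c); print(c,{a:(np.round(b,4).tolist() if hasattr(b,'shape') or isinstance(b,list) else b) for a,b in k.items()})
    for l in ("cup","rail","carriage","tray_floor","post_top","notch","detent_clamp","ball_tip","plain_clamp","gel_bottle","spray_bottle","tube_rack","stopper1"):
        try: print(l,[(np.round(d["rect"],1).tolist(),round(d["p"],2)) for d in recognise(l,c)][:5])
        except Exception as e: print(l,e)
print(robot.current_time_s())
E
```

```text
pics
scene {'mtx': [[504.4791, 0.0, 272.4443], [0.0, 504.4791, 209.3442], [0.0, 0.0, 1.0]], 'extrinsics': [[0.8482, 0.5293, -0.0178, -0.4067], [-0.2954, 0.5008, 0.8136, 0.0609], [0.4396, -0.6848, 0.5812, -1.623], [0.0, 0.0, 0.0, 1.0]]}
cup [([158.1, 256.0, 26.8, 28.2], 0.81), ([203.2, 265.8, 28.3, 31.8], 0.76), ([222.2, 232.2, 23.8, 30.3], 0.69)]
rail [([302.5, 259.0, 134.4, 119.0], 0.85)]
carriage [([297.1, 242.0, 66.9, 47.0], 0.81)]
tray_floor [([298.4, 242.2, 67.5, 47.8], 0.57)]
post_top [([296.4, 242.6, 67.8, 49.5], 0.64)]
notch [([298.3, 243.2, 72.6, 49.4], 0.64)]
detent_clamp [([352.2, 232.5, 24.1, 20.8], 0.67)]
ball_tip [([352.8, 234.4, 32.7, 19.2], 0.72)]
plain_clamp [([317.9, 274.9, 14.9, 23.5], 0.64)]
gel_bottle [([300.5, 164.6, 22.3, 39.9], 0.97), ([200.1, 366.8, 107.3, 106.2], 0.17)]
spray_bottle [([370.5, 154.5, 19.0, 51.4], 0.87)]
tube_rack [([198.3, 367.4, 105.7, 105.1], 0.97)]
stopper1 [([199.9, 264.8, 4.8, 14.2], 0.4), ([207.5, 261.4, 5.8, 10.4], 0.37)]
top {'mtx': [[399.6837, 0.0, 282.8073], [0.0, 399.6837, 209.6886], [0.0, 0.0, 1.0]], 'extrinsics': [[-0.0053, -0.99
[... 165 characters left out ...]
 278.8, 24.7, 20.8], 0.87), ([348.4, 232.8, 15.9, 21.9], 0.81)]
rail [([282.5, 180.6, 135.3, 66.8], 0.66)]
carriage [([286.4, 182.9, 44.7, 43.8], 0.7)]
tray_floor [([286.2, 183.7, 42.2, 49.2], 0.82)]
post_top [([288.1, 184.2, 39.0, 44.0], 0.61), ([427.1, 174.5, 73.9, 51.8], 0.51)]
notch [([285.1, 184.9, 43.8, 52.1], 0.73)]
detent_clamp [([253.9, 150.4, 8.9, 25.7], 0.63)]
ball_tip [([254.1, 148.6, 8.1, 25.4], 0.78), ([180.2, 240.4, 27.9, 21.7], 0.47)]
plain_clamp [([309.2, 153.4, 13.2, 15.4], 0.49)]
gel_bottle [([182.3, 241.0, 24.2, 21.8], 0.83)]
spray_bottle [([127.8, 180.1, 30.4, 24.5], 0.74)]
tube_rack [([427.4, 174.5, 71.3, 53.2], 0.94), ([286.5, 185.4, 42.8, 51.7], 0.16)]
stopper1 []
1.4
```

Run:
```python
import cv2
a=cv2.imread("pics/scene0.png")[130:310,130:400]; cv2.imwrite("pics/s1.png",cv2.resize(a,None,fx=2.96,fy=2.96,interpolation=cv2.INTER_CUBIC))
a=cv2.imread("pics/top0.png")[130:300,165:390]; cv2.imwrite("pics/t1.png",cv2.resize(a,None,fx=3.5,fy=3.5,interpolation=cv2.INTER_CUBIC))
```

```text
(no output)
```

View pics/s1.png

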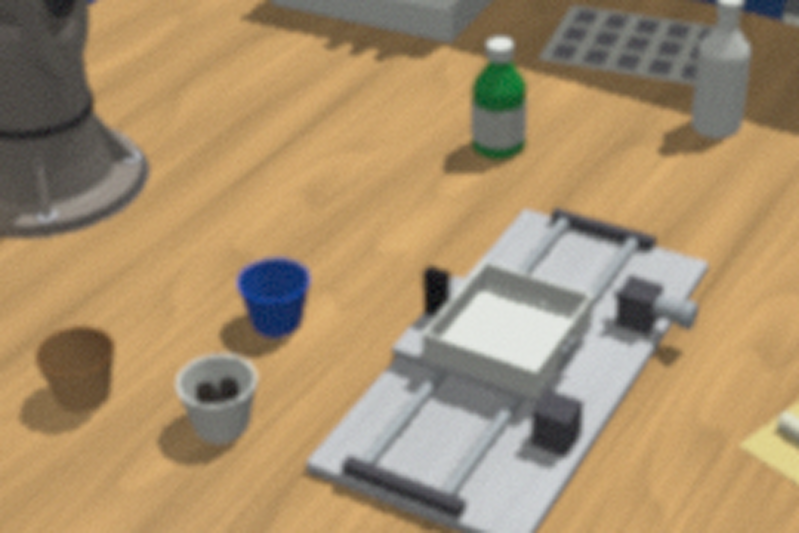

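View pics/t1.png

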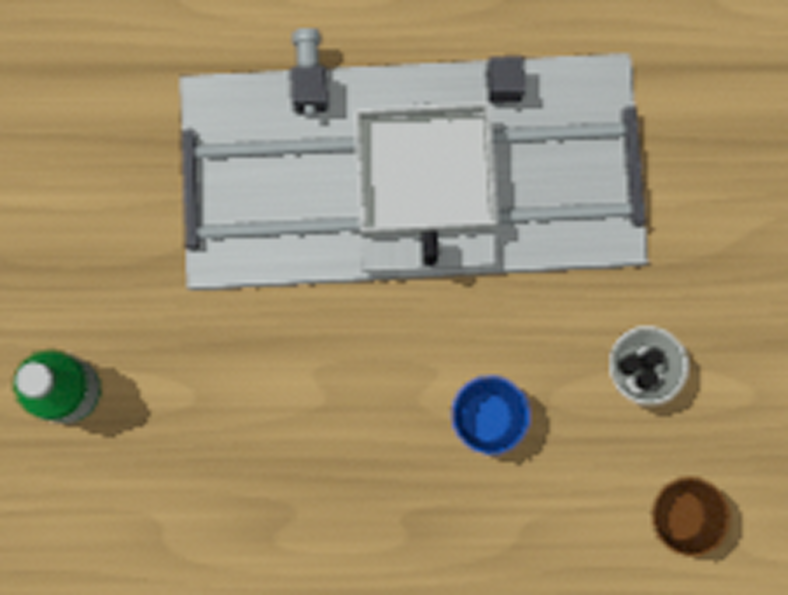

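The scene view shows the white cup holding dark stoppers at about px (203,265), with blue and brown look-alikes beside it. In the top view the white cup is at about (350,234), the black post at (288,200) and the barrelled detent clamp at (253,152), on the left (+y). Next I triangulate these and fit the rail.

```bash
cat > h.py <<'E'
from station import robot, fingers, vision, workorder, recognise
import cv2, numpy as np
from scipy.optimize import least_squares
F=np.diag([1,-1,-1.])
def proj(c,P):
    k=vision.calibration(c);E=np.array(k["extrinsics"]);P=np.atleast_2d(P)
    q=(P@E[:3,:3].T+E[:3,3])@F; q=q@np.array(k["mtx"]).T
    return q[:,:2]/q[:,2:]
def tri(a,b):  # pixel in scene, pixel in top
    r=least_squares(lambda p:np.r_[proj("scene",p)[0]-a,proj("top",p)[0]-b],[.5,0,.05]); return r.x,r.fun
def onz(c,px,z):
    return np.r_[least_squares(lambda p:proj(c,np.r_[p,z])[0]-px,[.5,0]).x,z]
def S(x,y): return np.array([130+x/2.96,130+y/2.96])
def T(x,y): return np.array([165+x/3.5,130+y/3.5])
E
python3 - <<'E'
from h import *
np.set_printoptions(precision=4,suppress=True)
for c in("scene","top"):
    M=np.array(vision.calibration(c)["extrinsics"]);print(c,-M[:3,:3].T@M[:3,3])
print("cup rim",tri(S(216,380),T(649,366)))
print("blue rim",tri(S(274,284),T(491,415)),"brown",tri(S(76,358),T(691,516)))
print("post top",tri(S(436,273),T(431,236)))
# rail fit: plate top corners z=.012
loc=np.array([[.11,.21],[.11,-.21],[-.09,-.21],[-.09,.21]])
pt=np.array([T(181,77),T(629,55),T(648,265),T(188,289)])
def W(p,l,z): 
    l=np.atleast_2d(l);c,s=np.cos(p[2]),np.sin(p[2]);return np.c_[l@np.array([[c,s],[-s,c]])+p[:2],np.full(len(l),z)]
r=least_squares(lambda p:(proj("top",W(p,loc,.012))-pt).ravel(),[.6,0,0]);print("rail",r.x,r.fun)
p=r.x
# scene corners: left-near(robot right near?), check
print("scene pred (crop)",(proj("scene",W(p,loc,.012))-130)*2.96)
def inrail(w): 
    c,s=np.cos(p[2]),np.sin(p[2]);d=np.asarray(w)[:2]-p[:2];return np.array([c*d[0]+s*d[1],-s*d[0]+c*d[1]])
# tray rim corners z=.062 (outer) top
tc=np.array([onz("top",T(*q),.062) for q in((358,116),(486,109),(497,229),(361,236))])
print("tray corners in rail",[inrail(q) for q in tc],"mean",np.mean([inrail(q) for q in tc],0))
print("post in rail",inrail(onz("top",T(431,236),.084)))
print("clamp near top edge",inrail(onz("top",T(308,101),.052)),"ball",inrail(onz("top",T(311,109),.038)))
E
```

```text
scene [ 1.0764 -0.9267  0.8865]
top [0.3004 0.0148 1.27  ]
cup rim (array([ 0.4048, -0.2105,  0.0498]), array([-0.2095,  0.0118, -0.1684, -0.1911]))
blue rim (array([ 0.3628, -0.0718,  0.0449]), array([-0.1954,  0.0171, -0.1405, -0.1663])) brown (array([ 0.2748, -0.2444,  0.0426]), array([-0.2104, -0.002 , -0.1696, -0.1762]))
post top (array([ 0.5122, -0.0215,  0.0829]), array([ 0.778 , -0.1321,  0.5428,  0.7173]))
rail [ 0.5787 -0.0057  0.0507] [-0.2615 -0.1235  0.5109 -0.2638  0.0207  0.086  -0.2573  0.2579]
scene pred (crop) [[706.7468 260.0305]
 [517.9193 543.7764]
 [302.1604 459.0899]
 [522.5814 206.5023]]
tray corners in rail [array([0.0503, 0.0468]), array([ 0.0508, -0.0673]), array([-0.0581, -0.07  ]), array([-0.0579,  0.0496])] mean [-0.0037 -0.0102]
post in rail [-0.0651 -0.0109]
clamp near top edge [0.0692 0.0909] ball [0.0655 0.0892]
```

```bash
cat >> h.py <<'E'
from scipy.spatial.transform import Rotation as Ro
CUP=np.array([.4048,-.2105]); TR=np.array([.580,-.0159]); 
def ori(yaw,down,phi,flip=0):
    """tool z: heading yaw, `down` deg below horizontal; y horizontal; rolled phi about tool z"""
    z0=Ro.from_euler("ZY",[yaw,90+down],degrees=True)   # z axis forward then pitched down
    return (z0*Ro.from_euler("z",phi+180*flip,degrees=True)).as_euler("xyz",degrees=True)
E
python3 - <<'E'
from h import *
print(Ro.from_euler("xyz",ori(-20,40,0),degrees=True).as_matrix().round(2))
f=lambda q:None if q is None else np.round(q).tolist()
for yaw in(-27,-10):
 for fl in(0,1):
  R=robot.inverse_kinematics
  print(yaw,fl,f(R([*CUP,.03],ori(yaw,40,0,fl))),f(R([*CUP,.2],ori(yaw,40,0,fl))))
for yp in(-15,0,20):
 for phi in(0,180,-165,165,15,-15):
  print(yp,phi,[f(R([TR[0]+.025,TR[1],z],ori(yp,0,phi))) for z in(.15,)])
E
```

```text
[[-0.6   0.34  0.72]
 [ 0.22  0.94 -0.26]
 [-0.77  0.   -0.64]]
-27 0 None None
-27 1 None None
-10 0 None [-2.0, -16.0, 41.0, 145.0, -79.0, 13.0, -166.0]
-10 1 None [-2.0, -16.0, 41.0, 145.0, -79.0, 13.0, 14.0]
-15 0 [[-48.0, 56.0, 32.0, 143.0, 141.0, 83.0, -119.0]]
-15 180 [[-48.0, 56.0, 32.0, 143.0, 141.0, 83.0, 61.0]]
-15 -165 [[-48.0, 56.0, 32.0, 143.0, 141.0, 83.0, 46.0]]
-15 165 [[-48.0, 56.0, 32.0, 143.0, 141.0, 83.0, 76.0]]
-15 15 [[-48.0, 56.0, 32.0, 143.0, 141.0, 83.0, -134.0]]
-15 -15 [[-2.0, 51.0, -18.0, 141.0, 151.0, 106.0, -68.0]]
0 0 [[-56.0, 88.0, 63.0, 146.0, 159.0, 93.0, -164.0]]
0 180 [[-56.0, 88.0, 63.0, 146.0, 159.0, 93.0, 16.0]]
0 -165 [[-56.0, 88.0, 63.0, 146.0, 159.0, 93.0, 1.0]]
0 165 [[-56.0, 88.0, 63.0, 146.0, 159.0, 93.0, 31.0]]
0 15 [[-48.0, 74.0, 53.0, 146.0, 162.0, 98.0, -161.0]]
0 -15 [[-56.0, 88.0, 63.0, 146.0, 159.0, 93.0, -149.0]]
20 0 [[-6.0, 55.0, 32.0, 139.0, 213.0, 112.0, -107.0]]
20 180 [[-6.0, 55.0, 32.0, 139.0, 213.0, 112.0, 73.0]]
20 -165 [[-6.0, 55.0, 32.0, 139.0, 213.0, 112.0, 58.0]]
20 165 [[-6.0, 55.0, 32.0, 139.0, 213.0, 112.0, 88.0]]
20 15 [[-6.0, 55.0, 32.0, 139.0, 213.0, 112.0, -122.0]]
20 -15 [[-6.0, 55.0, 32.0, 139.0, 213.0, 112.0, -92.0]]<sys>:0: UserWarning: Gimbal lock detected. Setting third angle to zero since it is not possible to uniquely determine all angles.
```

```bash
python3 -W ignore - <<'E'
from h import *
R=robot.inverse_kinematics
f=lambda q:None if q is None else np.round(q).astype(int).tolist()
for yaw in range(-180,180,20):
  for d in (35,50):
    a=R([*CUP,.03],ori(yaw,d,0)); b=R([*CUP,.2],ori(yaw,d,0)); 
    if a is not None: print("cup",yaw,d,f(a),f(b))
for yaw in range(-180,180,20):
  for e in(0,15):
    a=R([*TR,.15],ori(yaw,e,0)); b=R([*TR,.13],ori(yaw,e,180))
    if a is not None: print("pour",yaw,e,f(a),f(b))
E
```

```text
cup -180 35 [21, 59, -10, 72, 18, 105, -83] [4, 48, 22, 69, 6, 116, -63]
cup -180 50 [25, 48, -12, 84, 17, 89, -83] [27, 37, -16, 77, 17, 107, -81]
cup -160 35 [16, 56, -14, 80, 30, 100, -77] [19, 43, -19, 77, 31, 115, -72]
cup -160 50 [22, 46, -18, 90, 29, 86, -77] [25, 34, -22, 83, 27, 103, -71]
cup -140 35 [13, 51, -18, 91, 42, 93, -74] [18, 39, -26, 87, 42, 109, -66]
cup -140 50 [20, 42, -21, 98, 39, 80, -70] [25, 30, -29, 91, 36, 98, -62]
cup -120 35 [16, 49, -30, 103, 57, 91, -76] [23, 34, -39, 100, 53, 103, -63]
cup -120 50 [21, 39, -27, 108, 51, 75, -66] [31, 26, -41, 101, 46, 91, -54]
cup -100 35 [17, 46, -36, 117, 71, 86, -76] [28, 28, -49, 113, 62, 95, -57]
cup -100 50 [23, 35, -33, 119, 63, 68, -63] [34, 18, -44, 112, 50, 80, -42]
cup -80 35 [14, 40, -34, 132, 85, 77, -77] [38, 21, -61, 127, 72, 83, -51]
cup -80 50 [24, 29, -33, 131, 77, 57, -59] [40, 8, -47, 122, 53, 63, -27]
cup -60 35 [27, 43, -45, 145, 107, 81, -78] [58, 5, -70, 139, 81, 56, -41]
cup -60 50 [25, 23, -28, 141, 97, 44, -59] [47, -4, -44, 131, 50, 40, -4]
cup 0 50 [91, 29, -52, 142, 213, 12, -76] [-16, -
[... 2221 characters left out ...]
140, 206, 41, 134]
pour 40 0 [85, 77, -63, 124, -80, 29, -95] [85, 80, -62, 124, -79, 29, 87]
pour 40 15 [84, 62, -67, 126, -80, 20, -109] [-9, 54, 54, 129, 245, 108, 64]
pour 60 0 [44, 52, -10, 108, -80, 86, -111] [60, 60, -31, 107, -69, 70, 66]
pour 60 15 [31, 41, 5, 110, -80, 82, -119] [59, 49, -32, 109, -64, 60, 55]
pour 80 0 [35, 58, -3, 89, -69, 100, -122] [53, 65, -31, 87, -51, 84, 49]
pour 80 15 [49, 52, -26, 90, -49, 79, -136] [53, 56, -33, 90, -44, 75, 43]
pour 100 0 [33, 67, -10, 67, -56, 112, -132] [44, 73, -32, 66, -40, 102, 39]
pour 100 15 [27, 58, 0, 71, -53, 107, -131] [44, 64, -33, 70, -32, 94, 37]
pour 120 15 [37, 74, -46, 49, -16, 114, -151] [34, 73, -35, 49, -23, 115, 35]
```

```bash
python3 -W ignore - <<'E'
from h import *
Y=80;o=ori(Y,40,0)
tz=Ro.from_euler("xyz",o,degrees=True).as_matrix()[:,2]
g=np.r_[CUP,.030]+.003*tz+[0,0,.002]
fingers.gripper_to(1.0,40)
robot.move_to(g-.13*tz,o)
print(robot.line_to(g,velocity=.12,f_stop=8), robot.current_tool_pos(),g)
fingers.gripper_to(0.0,40)
print(robot.current_finger_gap(),robot.current_gripper_force())
robot.line_to(g+[0,0,.17],velocity=.15)
print(robot.current_finger_gap(),robot.current_gripper_force(),robot.current_contact_force(),robot.current_joint_positions(),robot.current_time_s())
a=vision.grab_frame("scene")[100:325,110:410,::-1]; b=vision.grab_frame("top")[100:325,165:395,::-1]
cv2.imwrite("pics/g.png",cv2.resize(np.hstack([a,b]),None,fx=1.5,fy=1.5))
E
```

```text
False [ 0.40529588 -0.20935971  0.03027654] [ 0.40519907 -0.20823678  0.03007164]
0.7562318449388655 40.93859250540845
0.7499852117097802 42.50857926090248 [-0.15614874  0.11339634 -1.74964566] [  42.95144676   31.29257682   11.46495062   93.07234679  -38.96684653
   96.30169413 -125.09641241] 6.225
```

View pics/g.png

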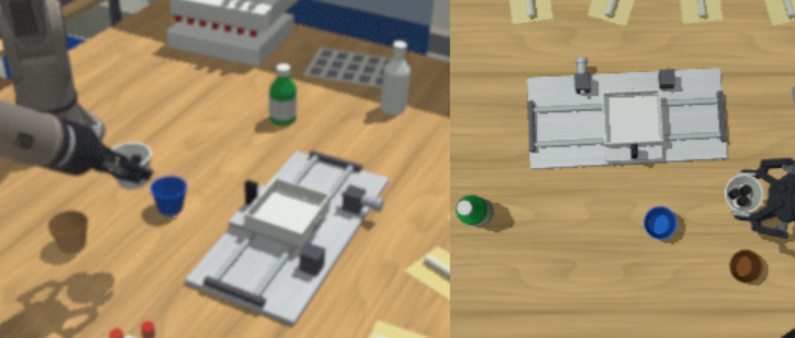

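The picture shows the white cup lifted upright in the jaws (right panel, 743,193) with the stoppers inside. Everything else is undisturbed. Next I pour.

```bash
cat > pour.py <<'E'
from h import *
Y=80
p0=np.array([TR[0]-.015,TR[1]+.012])
robot.line_to([*p0,.20],ori(Y,40,0),velocity=.15)
robot.line_to([*p0,.165],ori(Y,0,0.01),velocity=.03)
print(robot.current_time_s(),robot.current_contact_force())
E
python3 -W ignore - <<'E'
exec(open("pour.py").read())
q=robot.current_joint_positions(); print(q)
for phi in(60,90,110,130,150,170):
    print(phi,robot.inverse_kinematics([*p0,.148],ori(Y,0,phi)))
E
```

```text
9.525 [-0.528675    0.36368301 -1.26100434]
[  37.34154908   55.49782867   -6.54239783   92.23578016  -67.12983965
   98.14641531 -121.80113732]
60 [ 69.77776463  78.77383906 -62.2077805   90.43641236 -24.41844407
  68.08074692 149.64116936]
90 [ 69.77776463  78.77383906 -62.2077805   90.43641236 -24.41844407
  68.08074692 119.64116936]
110 [ 69.77776463  78.77383906 -62.2077805   90.43641236 -24.41844407
  68.08074692  99.64116936]
130 [ 69.77776463  78.77383906 -62.2077805   90.43641236 -24.41844407
  68.08074692  79.64116936]
150 [ 69.77776463  78.77383906 -62.2077805   90.43641236 -24.41844407
  68.08074692  59.64116936]
170 [ 69.77776463  78.77383906 -62.2077805   90.43641236 -24.41844407
  68.08074692  39.64116936]
```

```bash
python3 -W ignore - <<'E'
from h import *
p=np.array([TR[0]+.018,TR[1]+.012])
robot.line_to([*p,.146],velocity=.06)
q=np.array(robot.current_joint_positions())
for a in(40,80,100,115,125,135,145,155,165):
    q2=q.copy();q2[6]+=a; robot.move_j(q2)
    if a>=100: robot.pause(.4)
    print(a,round(robot.current_time_s(),2),np.round(robot.current_contact_force(),2))
robot.pause(.3)
a=vision.grab_frame("scene")[150:300,200:400,::-1]; b=vision.grab_frame("top")[120:270,205:405,::-1]
cv2.imwrite("pics/p.png",cv2.resize(np.hstack([a,b]),None,fx=2,fy=2,interpolation=cv2.INTER_CUBIC))
E
```

```text
40 11.02 [ 0.37 -0.75 -1.06]
80 11.72 [-0.28  0.33 -0.84]
100 12.55 [-0.1   0.9  -0.15]
115 13.31 [-0.78 -0.78 -0.82]
125 14.0 [-0.09  0.12 -0.24]
135 14.69 [-0.3   0.37 -0.52]
145 15.38 [ 0.57  0.11 -1.82]
155 16.07 [ 0.38  1.01 -0.82]
165 16.77 [-0.05  1.29 -0.96]
```

View pics/p.png

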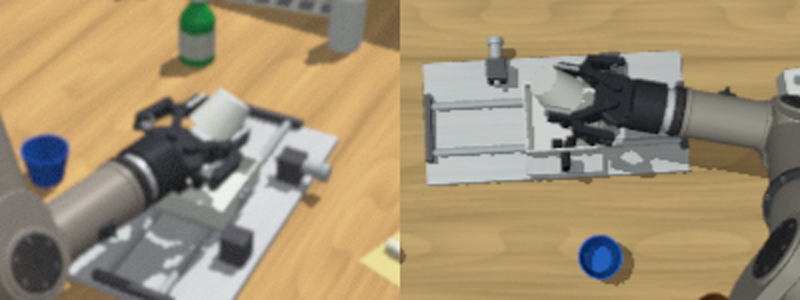

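The cup is tipped over the tray and at least two stoppers show below it near the post-side wall (570,130 in the picture). I'll give it a small shake, turn it back upright and check both cup and tray.

```bash
python3 -W ignore - <<'E'
from h import *
q=np.array(robot.current_joint_positions())
for a in(-15,5,-15,0):
    q2=q.copy();q2[6]+=a; robot.move_j(q2)
robot.pause(.2)
for a in(-80,-165):
    q2=q.copy();q2[6]+=a; robot.move_j(q2)
p=robot.current_tool_pos()
robot.line_to([p[0],p[1],.20],ori(80,40,0),velocity=.06)
robot.line_to([CUP[0],CUP[1]-.005,.20],velocity=.2)
print(robot.current_time_s(),robot.current_contact_force(),robot.current_finger_gap())
a=vision.grab_frame("scene")[130:300,170:370,::-1]; b=vision.grab_frame("top")[130:300,240:440,::-1]
cv2.imwrite("pics/q.png",cv2.resize(np.hstack([a,b]),None,fx=2,fy=2,interpolation=cv2.INTER_CUBIC))
print([(np.round(d["rect"]).tolist(),round(d["p"],2)) for d in recognise("stopper1","top")])
E
```

```text
24.1583 [-0.50355356  0.02598954 -0.41868452] 0.7523135781670709
[([362.0, 225.0, 21.0, 24.0], 0.35), ([286.0, 183.0, 40.0, 49.0], 0.29)]
```

View pics/q.png

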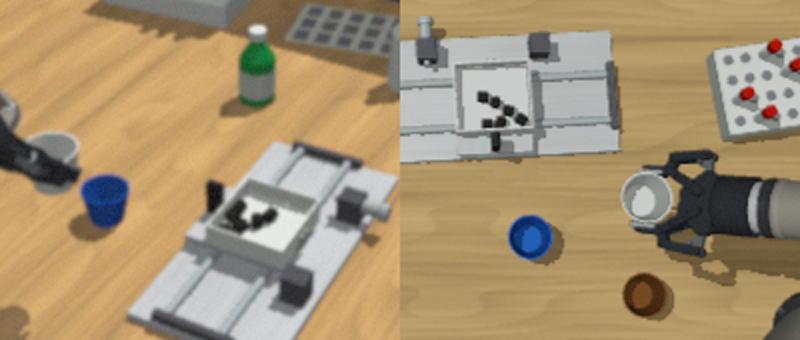

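The right panel shows all six stoppers in the tray (483–521, 97–124) and the cup empty at (648,198), so I'll set the cup down.

```bash
python3 -W ignore - <<'E'
from h import *
o=ori(80,40,0); tz=Ro.from_euler("xyz",o,degrees=True).as_matrix()[:,2]
x,y=CUP[0],CUP[1]-.005
robot.line_to([x,y,.045],velocity=.15)
print(robot.line_to([x,y,.026],velocity=.02,f_stop=3),robot.current_tool_pos(),robot.current_contact_force())
fingers.gripper_to(1.0); robot.pause(.2)
t=np.array(robot.current_tool_pos()); robot.line_to(t-.13*tz,velocity=.12)
print(robot.current_time_s())
b=vision.grab_frame("top");vision.grab_frame("scene")
for c in("scene","top"): print([(np.round(d["rect"],1).tolist(),round(d["p"],2)) for d in recognise("cup",c)])
a=vision.grab_frame("scene")
cv2.imwrite("pics/c.png",cv2.resize(np.hstack([a[130:300,150:400],b[130:300,190:440]])[:,:,::-1],None,fx=1.6,fy=1.6,interpolation=cv2.INTER_CUBIC))
t=np.array(robot.current_tool_pos())
for fl in(0,1): print(robot.inverse_kinematics([.5063,-.0196,.15],ori(2.9,90,0,fl)))
E
```

```text
True [ 0.40478767 -0.21526127  0.03094157] [-0.22497519 -1.1832743   4.05061846]
27.975
[([222.4, 231.4, 26.7, 29.9], 0.87), ([201.2, 265.9, 30.2, 33.6], 0.85), ([159.2, 250.9, 22.4, 16.4], 0.81), ([303.1, 257.4, 130.7, 118.3], 0.7), ([374.9, 154.2, 18.5, 50.8], 0.4)]
[([361.8, 277.6, 26.9, 23.7], 0.74), ([303.9, 250.1, 18.9, 24.0], 0.73), ([350.1, 233.6, 17.5, 21.5], 0.6)]
[ 45.24595085  29.83573484 -61.56556348 100.18088575  28.31749314
  67.26363343  68.3547377 ]
[  3.95579682  17.51046505  -4.54275758 101.62044678   1.56238373
  60.92979846 -88.23655572]
```

View pics/c.png

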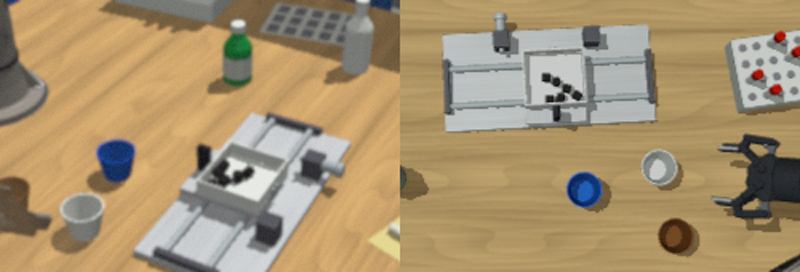

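The cup stands upright and empty at (659,167) and all six stoppers are in the tray. Now I go for the post.

```bash
python3 -W ignore - <<'E'
from h import *
t=np.array(robot.current_tool_pos()); robot.line_to(t+[0,-.02,.15],velocity=.2)
o=ori(2.9,90,0,1); P=np.array([.5063,-.0196])
robot.move_to([*P,.17],o)
a=vision.grab_frame("top")
print(robot.line_to([*P,.068],velocity=.08,f_stop=6))
b=vision.grab_frame("scene")
fingers.gripper_to(0.0,60)
print(robot.current_finger_gap(),robot.current_gripper_force(),robot.current_tool_pos(),robot.current_contact_force(),robot.current_time_s())
b=vision.grab_frame("scene")
c=vision.grab_frame("top")
cv2.imwrite("pics/post.png",cv2.resize(np.hstack([b[160:300,220:400],c[130:270,200:380]])[:,:,::-1],None,fx=2.2,fy=2.2,interpolation=cv2.INTER_CUBIC))
E
```

```text
False
0.1543705094578648 58.524709939956665 [ 0.50630596 -0.01965191  0.06816083] [-0.21037996 -0.44448884  1.02348395] 32.6167
```

View pics/post.png

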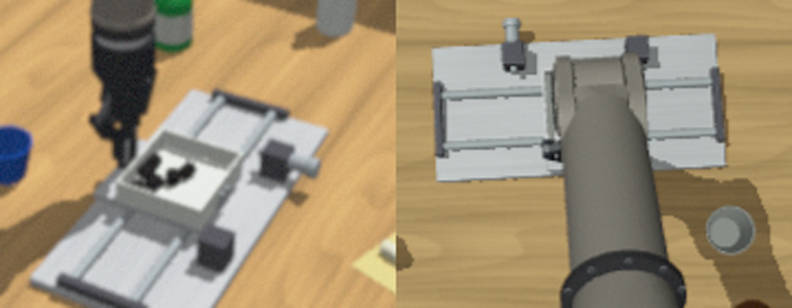

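The post is gripped (gap 0.154 ≈ 13 mm) and the stoppers are still in the tray. I'll slide to about 20 mm short of the notch, then feel forward in 1 mm steps.

```bash
cat >> h.py <<'E'
RY=.0507; U=np.array([-np.sin(RY),np.cos(RY),0]); X=np.array([np.cos(RY),np.sin(RY),0]); P0=np.array([.5063,-.0196,.068])
def to(s,v=.02,n=4):
    robot.line_to(P0+s*U,velocity=v)
    fs=[]
    for _ in range(n): robot.pause(.02); fs.append(robot.current_contact_force())
    f=np.mean(fs,0); d=np.array(robot.current_tool_pos())-P0
    print("cmd %.4f at %.4f F_rail %.2f F_cross %.2f Fz %.2f grip %.0f t %.2f"%(s,d@U,f@U,f@X,f[2],robot.current_gripper_force(),robot.current_time_s()))
    return f@U
E
python3 -W ignore - <<'E'
from h import *
for s in(.02,.05,.075,.080,.083): to(s,.05)
s=.083; hi=0
while s<.098:
    s+=.001; F=to(s)
    if F<-4: hi=1
    if hi and F>-0.5: print("clicked over"); break
E
```

```text
cmd 0.0200 at 0.0212 F_rail 1.20 F_cross -1.44 Fz 4.34 grip 59 t 33.33
cmd 0.0500 at 0.0503 F_rail 0.51 F_cross -1.83 Fz 5.32 grip 59 t 34.15
cmd 0.0750 at 0.0755 F_rail 1.15 F_cross -2.53 Fz 5.71 grip 59 t 34.87
cmd 0.0800 at 0.0802 F_rail 0.82 F_cross -2.09 Fz 5.20 grip 59 t 35.18
cmd 0.0830 at 0.0828 F_rail 0.12 F_cross -2.67 Fz 5.36 grip 59 t 35.50
cmd 0.0840 at 0.0833 F_rail -0.68 F_cross -2.81 Fz 5.91 grip 59 t 35.82
cmd 0.0850 at 0.0842 F_rail -1.14 F_cross -2.17 Fz 6.04 grip 59 t 36.13
cmd 0.0860 at 0.0852 F_rail -1.34 F_cross -2.48 Fz 5.45 grip 59 t 36.45
cmd 0.0870 at 0.0861 F_rail -0.51 F_cross -2.44 Fz 5.92 grip 59 t 36.77
cmd 0.0880 at 0.0872 F_rail -1.00 F_cross -2.40 Fz 5.58 grip 59 t 37.08
cmd 0.0890 at 0.0880 F_rail -1.27 F_cross -3.01 Fz 5.73 grip 59 t 37.40
cmd 0.0900 at 0.0884 F_rail -2.16 F_cross -2.54 Fz 6.11 grip 59 t 37.72
cmd 0.0910 at 0.0885 F_rail -3.79 F_cross -3.16 Fz 5.90 grip 59 t 38.03
cmd 0.0920 at 0.0887 F_rail -4.75 F_cross -2.88 Fz 6.40 grip 59 t 38.35
cmd 0.0930 at 0.0888 F_rail -6.50 F_cross -2.91 Fz 6.90 grip 60 t 38.67
cmd 0.0940 at 0.0891 F_rail -7.26 F_cross -3.12 Fz 7.40 grip 60 t 38.98
cmd 0.0950 at 0.0892 F_rail -8.94 F_cross -3.31 Fz 7.22 grip 60 t 39.30
cmd 0.0960 at 0.0893 F_rail -9.89 F_cross -3.83 Fz 7.88 grip 60 t 39.62
cmd 0.0970 at 0.0895 F_rail -11.70 F_cross -3.94 Fz 7.98 grip 60 t 39.93
cmd 0.0980 at 0.0895 F_rail -13.58 F_cross -3.71 Fz 8.30 grip 60 t 40.25
```

```bash
python3 -W ignore - <<'E'
from h import *
s=.098
while s<.105:
    s+=.001; to(s,.02,3)
    d=(np.array(robot.current_tool_pos())-P0)@U
    if d>.093: print("jumped",d); break
b=vision.grab_frame("scene"); c=vision.grab_frame("top")
cv2.imwrite("pics/n.png",cv2.resize(np.hstack([b[180:280,260:400],c[120:220,210:350]])[:,:,::-1],None,fx=2.8,fy=2.8,interpolation=cv2.INTER_CUBIC))
E
```

```text
cmd 0.0990 at 0.0896 F_rail -14.97 F_cross -3.55 Fz 8.82 grip 60 t 40.55
cmd 0.1000 at 0.0942 F_rail -6.12 F_cross -3.34 Fz 7.23 grip 60 t 40.85
jumped 0.09423250680775484
```

View pics/n.png

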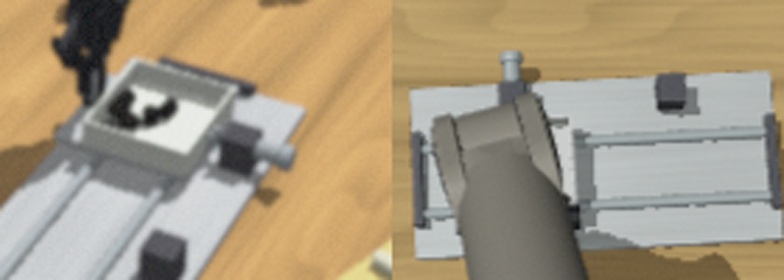

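The tray has moved over the first ridge with all stoppers inside, and its tcp is now about 6 mm short of the expected notch at ~0.1005. I continue gently.

```bash
python3 -W ignore - <<'E'
from h import *
d=.0942; s=.100
while s<.105:
    s+=.001; F=to(s,.01,4)
    d2=(np.array(robot.current_tool_pos())-P0)@U
    if F>0 or d2>.0995: break
    d=d2
for _ in range(2): robot.pause(.2); to(s,.01,6)
E
```

```text
cmd 0.1010 at 0.1000 F_rail -1.39 F_cross -2.97 Fz 5.96 grip 60 t 41.27
cmd 0.1010 at 0.1000 F_rail -1.13 F_cross -2.47 Fz 5.98 grip 60 t 41.82
cmd 0.1010 at 0.1000 F_rail -1.14 F_cross -2.81 Fz 6.17 grip 60 t 42.37
```

```bash
python3 -W ignore - <<'E'
from h import *
for s in(.102,.103,.104,.102,.100,.099,.098,.097,.099,.1005): to(s,.01,6)
E
```

```text
cmd 0.1020 at 0.1004 F_rail -2.34 F_cross -2.60 Fz 6.18 grip 60 t 42.72
cmd 0.1030 at 0.1006 F_rail -3.71 F_cross -3.06 Fz 6.56 grip 60 t 43.07
cmd 0.1040 at 0.1007 F_rail -5.22 F_cross -3.14 Fz 6.68 grip 60 t 43.42
cmd 0.1020 at 0.1005 F_rail -2.62 F_cross -2.61 Fz 6.00 grip 60 t 43.87
cmd 0.1000 at 0.1000 F_rail 0.28 F_cross -2.60 Fz 5.62 grip 60 t 44.32
cmd 0.0990 at 0.0998 F_rail 1.32 F_cross -2.75 Fz 5.31 grip 60 t 44.67
cmd 0.0980 at 0.0995 F_rail 3.26 F_cross -2.23 Fz 5.05 grip 60 t 45.02
cmd 0.0970 at 0.0993 F_rail 4.42 F_cross -2.48 Fz 5.03 grip 60 t 45.37
cmd 0.0990 at 0.0994 F_rail 1.73 F_cross -2.43 Fz 5.55 grip 60 t 45.82
cmd 0.1005 at 0.0999 F_rail 0.06 F_cross -2.48 Fz 5.41 grip 60 t 46.22
```

The tray resists movement both ways about 0.100, so it is seated in the notch. I'll hand it in.

```bash
python3 -W ignore - <<'E'
from h import *
robot.pause(.5); print(robot.current_gripper_force()); print(workorder.close_job())
E
```

```text
59.81568396091461
the job is handed in; nothing more can be done
None
```

I handed the job in at about 47 s: all six stoppers are in the tray, the empty cup is upright on the table, and the tray is seated in the notch with the post held at about 60 N; no verdict came back.

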